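Move a drive array to the new dock, bay for bay

ROBOT

A 6-joint arm with a two-finger parallel gripper is mounted at the origin on a cart in front of the work surface, level with it; the furniture and walls round the work are solid. World frame = base frame: x ahead of the robot, y to its left, z up, the work surface at z = 0. Lengths are in m, angles in degrees, forces in N, time in s.
With the tool pointing down it reaches from about 0.35 to 0.975 m from the base axis. Payload 7.1 kg.
Tool frame: the origin (TCP) lies midway between the tips of the shut fingers; the grasp point (between the pads) lies 19 mm behind it; z points along the fingers, y is the line along which they close (so a half turn about z gives the same grasp; the last joint's range is limited). The gripper opens to 88 mm and grips with 3 to 60 N. Pads are 20 mm wide; open, the fingers measure 115 mm over their backs; the gripper's body (75 mm by 178 mm) begins 61 mm behind the grasp point.
Start: joints at [65.088, 24.242, 93.386, -0, 62.372, -1.089], TCP at [0.252, 0.572, 0.223] pointing down, gripper open.
Joint ranges: [-172.04, 172.04], [-51.8, 120.97], [4.93, 147.93], [-75.15, 255.16], [6.16, 154.13], [-145.62, 145.62]. Speed limits (degrees/s): [136.94, 136.94, 172.46, 180, 180, 180].

INTERFACE

Orientations are given as a 3x3 rotation matrix whose columns are the frame's x, y, z axes.
In Python, from rig import sense, read_camera, job_done gives the robot as it stands. The module is installed in compiled form; this text tells all that it offers.
- The arm moves only by the shell command python3 -m inch 'ROWS' [OPENING] [FORCE]. ROWS is text: rows parted by semicolons, each of 6 numbers parted by spaces: the shift along the tool's x, y, z each as a share of 0.03 m, from -1 to 1, then the turn, a rotation vector about the tool's x, y, z each as a share of 4 degrees, from -1 to 1. A call has 1 to 20 rows; each row shifts and turns the commanded pose from where the row before left it, along the tool's axes as they then stand; what a row does not reach is not made up. A row lasts 1/8 s, in which the tool goes at most 62.5 mm and 10.7 degrees, less where a joint would pass 70% of its speed; a pose out of reach is approached as far as the arm can. A call with a number of a shift or a turn outside -1 to 1 is refused whole. A call with a gripper value outside its range is refused whole. OPENING is the finger opening in mm, from 0 to 87.8, set as the call begins (- or left out, the last holds). The fingers move at their own pace and stop on an object; FORCE is the grip in N (left out, the last holds). Time passes only in rows, so rows that do not move let the fingers close. It gives the time, the measured TCP pose, the force, the opening and the grip force at its end, in the units of the state.
- sense(): the state, without advancing time (a new reading comes with each control period).
- read_camera(name): name is "side" or "top"; returns a dict with "pixels" (480x640x3 uint8, blue, green, red), "z_map" (480x640 float32, m along the optical axis (not along the pixel's ray), 0 where there is no reading), "fx", "fy", "cx", "cy" (pixels), "k1" (the pictures are not rectified: a ray, as slopes to the right and down, at radius r is drawn at 1 + k1 r^2 times it, then the intrinsics apply), "origin" and "orientation" of the camera in the world. Camera axes: x right, y down, z forward; pixel columns grow to the right and rows downward; lengths in m; the calibration is good to about 2 mm. A picture is of the moment at which its call begins.
- job_done(): hands the job in; it is judged then, once.
The state is a dict: "time_s": time; "joints": joint angles; "qd": joint speeds; "joint_torque": joint torques, N m; "ee_pos": TCP position; "orientation": TCP orientation; "contact_force": force on the tool from outside, world axes, zero at the start; "wrist_torque": the same for the moment, N m; "width": finger opening in m; "finger_force": force on a finger pad.
Only numpy, scipy, OpenCV 4.12 (cv2) and the standard library are available. Lean on these libraries where they do the work, as an engineer would, in place of code of your own. Each camera call takes 0.05 s, during which the arm holds its last target. There are 200 camera calls.

TASK

The old drive rack is being retired: move its four drives into the new docking station, each into the bay with the same number as the bay it comes out of, because the array will not start with its drives in another order. On both units bay 1 is the one next to the round power button. Keep the drives upright, and leave each one standing fully home in its bay.

Things in the scene. Friction and masses are not known exactly. Their poses are not given: they have to be found in the camera images.
- old_rack: Old drive rack, fixed: dark steel base 106 x 245 mm with four alike grey single-bay modules in a row along its y axis (tops 62 mm high) and at the +y end a grey control head with a flat round power button on top. Bay 1 is next to the button; bays 1 to 4 are centred at y = 81, 27, -27, -81 mm, x = 0. Origin: centre of the four bays at desk height, z up.
- new_dock: New dock, fixed, turned any way: black, 100 x 240 mm, four empty slots in a row along its y axis, at the +y end a control head with the same round power button. Bay 1 is next to it; bays 1 to 4 at y = 81, 27, -27, -81 mm, x = 0. Slot 75 (x) by 19.5 mm (y), 6 mm wider all round at its mouth (z 57), floor z 12 mm: there a seated drive's origin is. Origin: centre of the bays at desk height, z up.
- drive_a: Bare disk drive: plain aluminium block 70 x 15 x 100 mm high, flat top, a round boss on one face, green circuit board on the other. Loose, 0.13 to 0.3 kg, stands 45 mm deep in a bay of the old rack, neighbours 54 mm apart. Fits any bay, either way round. Own x: 70 mm width, y: 15 mm thickness (grip across it near the top), z up. Origin: centre of the underside.
- drive_b: Black plastic drive carrier 70 x 15 x 100 mm high, steel plates on its faces, with a thin steel wire loop on top (44 mm long, 11 mm high). Loose, 0.13 to 0.3 kg, stands 45 mm deep in a bay of the old rack, neighbours 54 mm apart. Fits any bay, either way round. Own x: 70 mm width, y: 15 mm thickness (grip across it near the top), z up. Origin: centre of the underside.
- drive_c: Solid-state drive in a finned aluminium heat sink, 70 x 15 x 100 mm high; from above a comb of upright fins. Loose, 0.13 to 0.3 kg, stands 45 mm deep in a bay of the old rack, neighbours 54 mm apart. Fits any bay, either way round. Own x: 70 mm width, y: 15 mm thickness (grip across it near the top), z up. Origin: centre of the underside.
- drive_d: Low dark steel carrier 70 x 15 x 70 mm; its middle rises into a grey pull tab 34 mm wide, 15 mm thick, up to 104 mm high. Loose, 0.13 to 0.3 kg, stands 45 mm deep in a bay of the old rack, neighbours 54 mm apart. Fits any bay, either way round. Own x: 70 mm width, y: 15 mm thickness (grip across it near the top), z up. Origin: centre of the underside.
- module_a: The grey single-bay module of the old rack (96 x 52 x 53 mm, all four alike) in which drive_a stands at the start. Fixed; where it sits along the rack tells the bay number drive_a came from. Slot as in the dock, 45 mm deep, its floor 8 mm above the origin. Origin: centre of its underside, 9 mm above the desk; axes as the rack's.
- module_b: The grey single-bay module of the old rack (96 x 52 x 53 mm, all four alike) in which drive_b stands at the start. Fixed; where it sits along the rack tells the bay number drive_b came from. Slot as in the dock, 45 mm deep, its floor 8 mm above the origin. Origin: centre of its underside, 9 mm above the desk; axes as the rack's.
- module_c: The grey single-bay module of the old rack (96 x 52 x 53 mm, all four alike) in which drive_c stands at the start. Fixed; where it sits along the rack tells the bay number drive_c came from. Slot as in the dock, 45 mm deep, its floor 8 mm above the origin. Origin: centre of its underside, 9 mm above the desk; axes as the rack's.
- module_d: The grey single-bay module of the old rack (96 x 52 x 53 mm, all four alike) in which drive_d stands at the start. Fixed; where it sits along the rack tells the bay number drive_d came from. Slot as in the dock, 45 mm deep, its floor 8 mm above the origin. Origin: centre of its underside, 9 mm above the desk; axes as the rack's.
There are look-alikes about, which are no part of the job. Leave any blue or red look-alike of the drive_a alone. What is shaped like the drive_d but pink or yellow is not meant.

How it is judged (in metres and radians):
At the end, for the whole second after the job is handed in: Every drive stands in the bay of the new dock with the same number (counted from the power button) as the bay of the old rack it came from: within 8 mm of the bay's centre, foot within 5 mm of the bay's floor, within 0.2 rad of upright, released and at rest (((y of module_a in the frame of old_rack between 0.071 and 0.091 m and y of drive_a in the frame of new_dock between 0.073 and 0.089 m) or (y of module_a in the frame of old_rack between 0.017 and 0.037 m and y of drive_a in the frame of new_dock between 0.019 and 0.035 m) or (y of module_a in the frame of old_rack between -0.037 and -0.017 m and y of drive_a in the frame of new_dock between -0.035 and -0.019 m) or (y of module_a in the frame of old_rack between -0.091 and -0.071 m and y of drive_a in the frame of new_dock between -0.089 and -0.073 m)) and x of drive_a in the frame of new_dock between -0.008 and 0.008 m and z of drive_a in the frame of new_dock between 0.008 and 0.017 m and angle between each of drive_a, drive_b, drive_c, drive_d's own z axis and vertical below 0.2 rad and linear speed of each of drive_a, drive_b, drive_c, drive_d below 0.02 m/s and contact force between the fingers and drive_a below 0.2 N and ((y of module_b in the frame of old_rack between 0.071 and 0.091 m and y of drive_b in the frame of new_dock between 0.073 and 0.089 m) or (y of module_b in the frame of old_rack between 0.017 and 0.037 m and y of drive_b in the frame of new_dock between 0.019 and 0.035 m) or (y of module_b in the frame of old_rack between -0.037 and -0.017 m and y of drive_b in the frame of new_dock between -0.035 and -0.019 m) or (y of module_b in the frame of old_rack between -0.091 and -0.071 m and y of drive_b in the frame of new_dock between -0.089 and -0.073 m)) and x of drive_b in the frame of new_dock between -0.008 and 0.008 m and z of drive_b in the frame of new_dock between 0.008 and 0.017 m and contact force between the fingers and drive_b below 0.2 N and ((y of module_c in the frame of old_rack between 0.071 and 0.091 m and y of drive_c in the frame of new_dock between 0.073 and 0.089 m) or (y of module_c in the frame of old_rack between 0.017 and 0.037 m and y of drive_c in the frame of new_dock between 0.019 and 0.035 m) or (y of module_c in the frame of old_rack between -0.037 and -0.017 m and y of drive_c in the frame of new_dock between -0.035 and -0.019 m) or (y of module_c in the frame of old_rack between -0.091 and -0.071 m and y of drive_c in the frame of new_dock between -0.089 and -0.073 m)) and x of drive_c in the frame of new_dock between -0.008 and 0.008 m and z of drive_c in the frame of new_dock between 0.008 and 0.017 m and contact force between the fingers and drive_c below 0.2 N and ((y of module_d in the frame of old_rack between 0.071 and 0.091 m and y of drive_d in the frame of new_dock between 0.073 and 0.089 m) or (y of module_d in the frame of old_rack between 0.017 and 0.037 m and y of drive_d in the frame of new_dock between 0.019 and 0.035 m) or (y of module_d in the frame of old_rack between -0.037 and -0.017 m and y of drive_d in the frame of new_dock between -0.035 and -0.019 m) or (y of module_d in the frame of old_rack between -0.091 and -0.071 m and y of drive_d in the frame of new_dock between -0.089 and -0.073 m)) and x of drive_d in the frame of new_dock between -0.008 and 0.008 m and z of drive_d in the frame of new_dock between 0.008 and 0.017 m and contact force between the fingers and drive_d below 0.2 N); the robot touches nothing.
It fails at once if a drive is tipped over (more than 0.7 rad from upright) (angle between any of drive_a, drive_b, drive_c, drive_d's own z axis and vertical above 0.7 rad).
It also fails if it takes over 112 s, if anything falls off the work surface, if the arm or the gripper's body presses on something with over 40 N, if the wrist force passes 120 N, or if a joint passes its speed limit or range.

## Working session

There is one attempt and no reset: what is moved stays moved. The work goes in short steps, Python scripts to look and compute and a shell command to move; the robot and the scene stay as the last step left them, time stands still between calls to the robot, and variables do not carry over. Pictures are saved under pics/ and viewed, at most 14 in all, crops included, and the job is handed in when it is done.

```bash
mkdir -p pics
python3 - <<'E'
from rig import sense, read_camera
import cv2,numpy as np
s=sense();print(s['time_s'],s['ee_pos'],s['orientation'],s['width'])
for n in('top','side'):
    c=read_camera(n);cv2.imwrite(f'pics/{n}0.png',c['pixels']);np.savez(f'{n}0.npz',**c)
    print(n,{k:c[k] for k in c if k not in('pixels','z_map')})
E
```

```text
0.0 [0.25218425 0.57124739 0.22189112] [[-9.14784481e-01  4.03941690e-01 -6.80903463e-04]
 [ 4.03942260e-01  9.14783415e-01 -1.39791200e-03]
 [ 5.82042591e-05 -1.55383389e-03 -9.99998791e-01]] 0.0877160801042049
top {'fx': 534.6142669228062, 'fy': 534.6142669228062, 'cx': 326.65397933695317, 'cy': 236.61823549700995, 'k1': -0.03430087744338993, 'origin': array([ 0.26836171, -0.11775166,  1.53358969]), 'orientation': array([[ 0.01701128, -0.98334345,  0.18095931],
       [-0.99979228, -0.01876131, -0.00796347],
       [ 0.01122586, -0.18078625, -0.98345834]])}
side {'fx': 454.73383924073113, 'fy': 454.73383924073113, 'cx': 321.5262774942908, 'cy': 234.77420765097062, 'k1': 0.031349557830994516, 'origin': array([ 0.70973565, -0.79982165,  1.03375557]), 'orientation': array([[ 0.96612791,  0.21375325, -0.14459049],
       [ 0.25802644, -0.79060676,  0.5553047 ],
       [ 0.00438396, -0.57380354, -0.81898125]])}
```

View pics/top0.png

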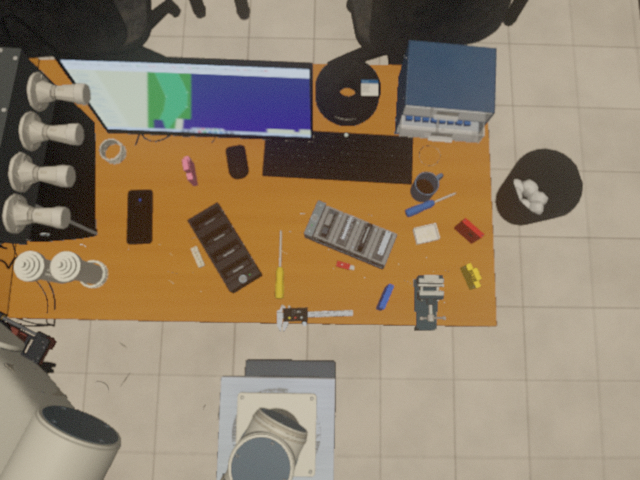

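View pics/side0.png

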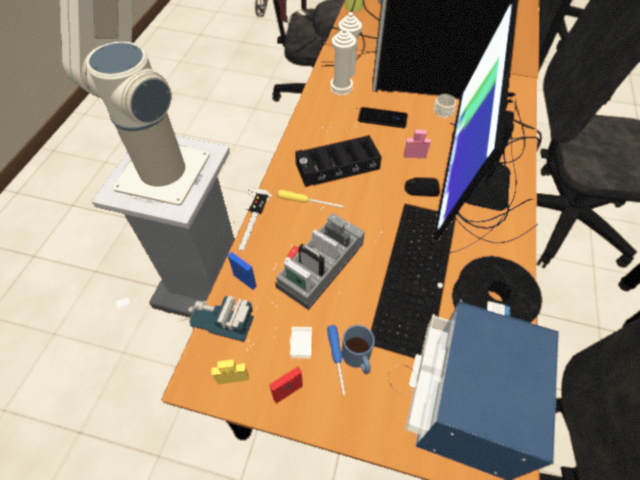

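Top: the new dock is at about (225,247) with its button near (243,279), and the old rack is at about (350,235). Look-alikes are blue (385,297), red (470,231), yellow (472,275) and pink (190,170). I'll make one combined close crop of the rack and dock.

Run:
```python
import cv2,numpy as np
t=cv2.imread('pics/top0.png');s=cv2.imread('pics/side0.png')
f=lambda im,x,y,w,h:cv2.resize(im[y:y+h,x:x+w],(400,300),interpolation=cv2.INTER_CUBIC)
a=np.vstack([np.hstack([f(t,300,195,100,75),f(t,180,200,128,96)]),np.hstack([f(s,265,208,128,96),f(s,280,125,112,84)])])
cv2.imwrite('pics/crop0.png',a)
```

```text
(no output)
```

View pics/crop0.png

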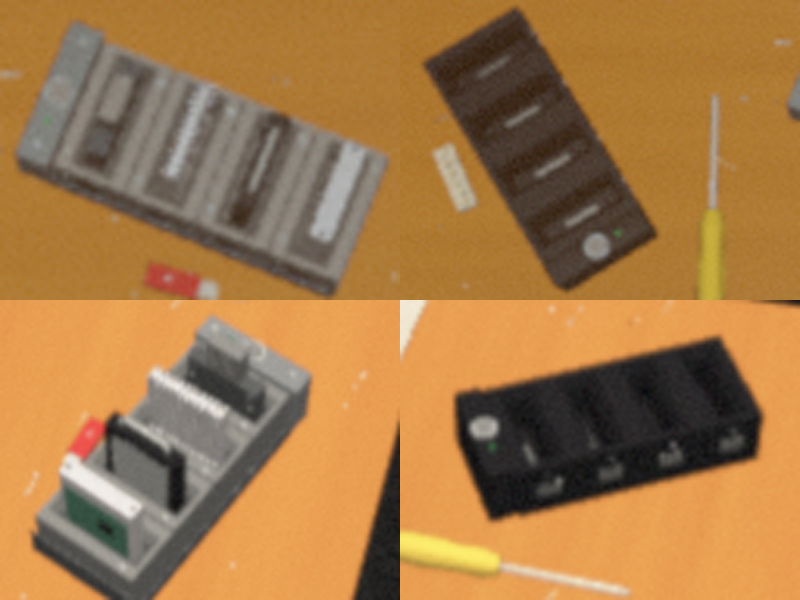

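In bay order from the rack's button (top crop, left end): 1 = drive_d (grey tab, dark body), 2 = drive_c (fins), 3 = drive_b (wire loop), 4 = drive_a (plain aluminium, green board). The dock's button is at its lower-right end (top (243,279)). Measuring from the depth clouds next.

```bash
cat > h.py <<'E'
import numpy as np,cv2
def cloud(c):
    v,u=np.mgrid[0:480,0:640]
    K=np.array([[c['fx'],0,c['cx']],[0,c['fy'],c['cy']],[0,0,1]],float)
    p=np.stack([u,v],-1).reshape(-1,1,2).astype(float)
    xy=cv2.undistortPoints(p,K,np.array([float(c['k1']),0,0,0,0])).reshape(480,640,2)
    z=c['z_map'];P=np.dstack([xy[...,0]*z,xy[...,1]*z,z])
    W=P@np.array(c['orientation']).T+c['origin'];W[z==0]=np.nan
    return W
E
python3 - <<'E'
from h import *
for n in('top','side'):
    c=np.load(n+'0.npz');W=cloud(c);hsv=cv2.cvtColor(c['pixels'],cv2.COLOR_BGR2HSV)
    print(n,'desk z',np.nanmedian(W[...,2][(abs(W[...,2])<.02)]))
    boxes={'top':{'rack':(295,195,400,275),'dock':(183,198,268,296)},'side':{'rack':(270,205,370,310),'dock':(290,132,388,190)}}[n]
    for k,(a,b,d,e) in boxes.items():
        S=W[b:e,a:d].reshape(-1,3);
        print(k,'hist z',np.histogram(S[:,2],bins=np.arange(-.01,.13,.01))[0])
        for lo,hi in((.045,.075),(.085,.125)):
            m=(S[:,2]>lo)&(S[:,2]<hi);Q=S[m]
            if len(Q)<30: continue
            M=np.zeros((800,800),np.uint8);o=np.nanmedian(Q[:,:2],0)
            ij=((Q[:,:2]-o)*1000+400).astype(int)
            ij=ij[(ij>5).all(1)&(ij<795).all(1)];M[ij[:,1],ij[:,0]]=255
            M=cv2.morphologyEx(M,cv2.MORPH_CLOSE,np.ones((7,7)))
            for q in cv2.findContours(M,0,2)[0]:
                if cv2.contourArea(q)<100: continue
                (x,y),(w,h),A=cv2.minAreaRect(q);print('  z>%.3f'%lo,np.round([(x-400)/1000+o[0],(y-400)/1000+o[1]],4),round(w),round(h),round(A,1))
E
```

```text
top desk z 0.0014630712899192932
rack hist z [2129 2879  213  105   98  126  642 1408  128   66   38   62  325  141]
  z>0.045 [ 0.5502 -0.1952] 243 108 68.2
  z>0.085 [ 0.5682 -0.1301] 16 52 69.0
  z>0.085 [ 0.5559 -0.1835] 15 72 68.2
  z>0.085 [ 0.5351 -0.2332] 15 70 68.5
  z>0.085 [ 0.5157 -0.2834] 16 69 68.7
dock hist z [2051 3033  489  137  128  286 1520  636   14    0    0    0    0    0]
  z>0.045 [0.5074 0.1594] 245 101 33.5
side desk z 0.001974618784345683
rack hist z [1151 4986  312  221  204  226  492 1266  247  259  224  203  479  172]
  z>0.045 [ 0.5513 -0.1966] 245 108 68.5
  z>0.085 [ 0.5767 -0.1347] 18 71 67.2
  z>0.085 [ 0.5568 -0.1854] 18 71 68.2
  z>0.085 [ 0.536  -0.2354] 17 72 68.7
  z>0.085 [ 0.5155 -0.2859] 18 72 68.2
dock hist z [ 596 2196  306  278  307  361 1139  467   12    0    0    0    0    0]
  z>0.045 [0.5079 0.1574] 243 108 32.9
```

Run:
```python
from h import *
a=np.radians(33.2+180);y=np.array([np.cos(a),np.sin(a)]);x=np.array([y[1],-y[0]]);o=np.array([.5076,.1585])
for n in('top','side'):
    W=cloud(np.load(n+'0.npz'));d=W[...,:2]-o;X=d@x;Y=d@y;Z=W[...,2]
    m=(abs(X)<.03)&(abs(Y)<.14)&(Z>-.005)
    b=np.round(Y[m]*1000/3).astype(int);print(n,[(int(k*3),int(1000*np.median(Z[m][b==k]))) for k in np.unique(b)])
    m=(abs(Y)<.135)&(abs(X)<.08)&(Z>.045);
    print('Yrange',np.percentile(Y[m],[.5,99.5]),'Xrange',np.percentile(X[m],[1,99]))
    c=np.load(n+'0.npz');g=cv2.cvtColor(c['pixels'],6)
    q=(abs(X)<.04)&(Y>.08)&(Y<.13)&(Z>.045)&(g>110);print('button',np.median(X[q]),np.median(Y[q]),np.median(Z[q]),q.sum())
```

```text
top [(-141, 4), (-138, 5), (-123, 55), (-120, 58), (-117, 58), (-114, 57), (-111, 57), (-108, 52), (-105, 34), (-102, 17), (-99, 14), (-96, 15), (-93, 20), (-87, 43), (-84, 49), (-81, 53), (-78, 58), (-75, 57), (-72, 57), (-69, 57), (-66, 57), (-63, 58), (-60, 58), (-57, 58), (-54, 53), (-51, 30), (-48, 15), (-45, 12), (-42, 13), (-39, 17), (-30, 50), (-27, 53), (-24, 58), (-21, 57), (-18, 56), (-15, 57), (-12, 57), (-9, 57), (-6, 56), (-3, 55), (0, 52), (3, 34), (6, 13), (9, 12), (12, 13), (15, 14), (18, 21), (24, 50), (27, 54), (30, 57), (33, 58), (36, 58), (39, 59), (42, 57), (45, 57), (48, 57), (51, 58), (54, 54), (57, 34), (60, 12), (63, 13), (66, 14), (69, 13), (72, 15), (78, 49), (81, 52), (84, 57), (87, 58), (90, 58), (93, 57), (96, 63), (99, 64), (102, 66), (105, 64), (108, 65), (111, 66), (114, 65), (117, 63), (120, 35), (123, 1), (126, 0), (129, 1), (132, 1), (135, 0), (138, 0), (141, -2)]
Yrange [-0.12083128  0.12031468] Xrange [-0.04866643  0.05044279]
button 5.943262449464361e-05 0.10782986379605644 0.0674064206029864 50
side [(-141, 3), (-138, 0), (-120, 57), (-117, 59
[... 217 characters left out ...]
(-45, 13), (-42, 18), (-30, 50), (-27, 54), (-24, 57), (-21, 58), (-18, 59), (-15, 59), (-12, 59), (-9, 59), (-6, 58), (-3, 57), (0, 55), (3, 38), (6, 27), (9, 14), (12, 16), (24, 49), (27, 54), (30, 57), (33, 58), (36, 60), (39, 58), (42, 59), (45, 59), (48, 58), (51, 58), (54, 54), (57, 43), (60, 20), (63, 14), (66, 16), (69, 17), (78, 50), (81, 55), (84, 57), (87, 58), (90, 58), (93, 59), (96, 62), (99, 65), (102, 65), (105, 65), (108, 64), (111, 65), (114, 66), (117, 64), (120, 32), (123, 0), (126, 2), (129, 1), (132, 2), (135, 3), (138, 1), (141, 0)]
Yrange [-0.1200876   0.12038254] Xrange [-0.05296944  0.04933463]
button -0.0032816078707644516 0.10833533250798014 0.06753066523480683 38
```

```bash
cat > g.py <<'E'
import sys,numpy as np
from rig import sense
T=dict(d=(.5767,-.1342),c=(.5563,-.1844),b=(.5355,-.2343),a=(.5156,-.2846))
o=np.array([.5180,.1653])
for i,yy in enumerate((.081,.027,-.027,-.081)): T[str(i+1)]=o+yy*np.array([-.8368,-.5476])
def go(n,z):
    s=sense();R=s['orientation'];p=s['ee_pos'];yaw=68.2 if n in'abcd' else 33.2
    cur=np.degrees(np.arctan2(R[1,1],R[0,1]));d=(cur-yaw+90)%180-90
    a=np.radians(cur-d);y=np.array([np.cos(a),np.sin(a),0]);zz=np.array([0,0,-1.]);x=np.cross(y,zz)
    D=np.array([*T[n],z])-p
    print('t',round(s['time_s'],2),'pos',p.round(4),'j6',round(s['joints'][5],1),'tilt',(R[:2,2]*57.3).round(2),'F',np.round(s['contact_force'],1),'w',round(s['width']*1000,1),'ff',np.round(s['finger_force'],1))
    print('turn units',round(d/4,2),'xyz units',(np.array([D@x,D@y,D@zz])/.03).round(2))
go(sys.argv[1],float(sys.argv[2]))
E
python3 g.py d .215
```

```text
t 0.1 pos [0.2522 0.5713 0.222 ] j6 -1.1 tilt [-0.03 -0.07] F [-0.5 -0.2 -0.1] w 87.8 ff 0.0
turn units -0.51 xyz units [-18.78 -17.82   0.23]
```

```bash
python3 -m inch '-.9 -.9 0 0 0 -.5;-.9 -.9 0 0 0 0;-.9 -.9 0 0 0 0;-.9 -.9 0 0 0 0;-.9 -.9 0 0 0 0;-.9 -.9 0 0 0 0;-.9 -.9 0 0 0 0;-.9 -.9 0 0 0 0;-.9 -.9 0 0 0 0;-.9 -.9 0 0 0 0;-.9 -.9 0 0 0 0;-.9 -.9 0 0 0 0;-.9 -.9 0 0 0 0;-.9 -.9 0 0 0 0;-.9 -.9 0 0 0 0;-.9 -.9 0 0 0 0;-.9 -.9 0 0 0 0;-.9 -.9 0 0 0 0;-.9 -.9 0 0 0 0' 40 30; python3 g.py d .215
```

```text
time_s: 2.48
ee_pos: [0.5368, -0.0969, 0.2224]
orientation: [[-0.928, 0.372, -0.001], [0.372, 0.928, 0.0], [0.001, -0.0, -1.0]]
contact_force: [0.3, -0.9, 0.2]
width: 0.0403
finger_force: 0.0
t 2.48 pos [ 0.5368 -0.0969  0.2224] j6 -79.7 tilt [-0.03  0.01] F [ 0.3 -0.9  0.2] w 40.3 ff 0.0
turn units -0.01 xyz units [-1.7  -0.66  0.25]
```

```bash
python3 -m inch '-.85 -.33 0 0 0 0;-.85 -.33 0 0 0 0;0 0 0 0 0 0;0 0 .9 0 0 0;0 0 .9 0 0 0'
python3 - <<'E'
from rig import read_camera
import cv2,numpy as np
f=lambda n,x,y,w,h:cv2.resize(read_camera(n)['pixels'][y:y+h,x:x+w],(400,300),interpolation=cv2.INTER_CUBIC)
cv2.imwrite('pics/d1.png',np.hstack([f('top',300,195,100,75),f('side',265,168,160,120)]))
E
python3 g.py d .086
```

```text
time_s: 3.1
ee_pos: [0.5759, -0.1323, 0.1681]
orientation: [[-0.928, 0.372, -0.0], [0.372, 0.928, 0.0], [0.0, 0.0, -1.0]]
contact_force: [-1.5, 0.8, -0.3]
width: 0.0401
finger_force: 0.0
t 3.2 pos [ 0.5738 -0.1317  0.1658] j6 -82.3 tilt [-0.36  0.1 ] F [-1.   0.9  0.2] w 40.3 ff 0.0
turn units 0.0 xyz units [-0.12 -0.04  2.66]
```

View pics/d1.png

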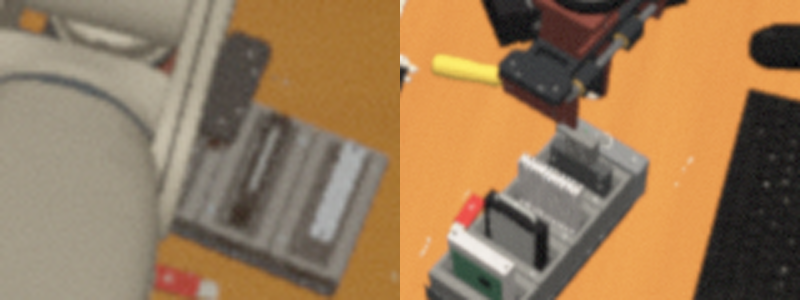

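The side view shows the gripper straddling the grey tab of bay 1 (crop (580,140)). I'll descend and grip.

```bash
python3 -m inch '-.1 -.04 .65 0 0 0;0 0 .7 0 0 0;0 0 .7 0 0 0;0 0 .6 0 0 0;0 0 0 0 0 0';python3 g.py d .086;  python3 -m inch '0 0 0 0 0 0;0 0 0 0 0 0;0 0 0 0 0 0;0 0 0 0 0 0' 5 30; python3 g.py d .086
```

```text
time_s: 3.82
ee_pos: [0.5782, -0.135, 0.0879]
orientation: [[-0.928, 0.372, -0.002], [0.372, 0.928, 0.001], [0.002, -0.0, -1.0]]
contact_force: [-0.3, -0.3, 0.4]
width: 0.0402
finger_force: 0.0
t 3.83 pos [ 0.5782 -0.135   0.0879] j6 -82.5 tilt [-0.13  0.03] F [-0.3 -0.3  0.4] w 40.2 ff 0.0
turn units -0.01 xyz units [0.06 0.01 0.06]
time_s: 4.32
ee_pos: [0.5795, -0.1354, 0.0899]
orientation: [[-0.928, 0.372, 0.001], [0.372, 0.928, -0.0], [-0.001, 0.0, -1.0]]
contact_force: [-0.9, 0.3, 4.5]
width: 0.0147
finger_force: 30.0
t 4.33 pos [ 0.5795 -0.1354  0.0899] j6 -82.5 tilt [ 0.06 -0.02] F [-0.9  0.3  4.5] w 14.7 ff 30.0
turn units -0.01 xyz units [0.1  0.   0.13]
```

```bash
python3 -m inch '0 0 -.3 0 0 0;0 0 -.5 0 0 0;0 0 -.7 0 0 0;0 0 -.9 0 0 0;0 0 -.9 0 0 0;0 0 -1 0 0 .5;0 0 0 0 0 1;0 0 0 0 0 1;0 0 0 0 0 1;0 0 0 0 0 1;0 0 0 0 0 1;0 0 0 0 0 1;0 0 0 0 0 1;0 0 0 0 0 1;0 0 0 0 0 .25'; python3 g.py 1 .215
```

```text
time_s: 6.2
ee_pos: [0.579, -0.1353, 0.2189]
orientation: [[-0.547, 0.837, 0.001], [0.837, 0.547, -0.0], [-0.0, 0.0, -1.0]]
contact_force: [-0.2, 0.2, -2.6]
width: 0.0147
finger_force: 30.0
t 6.2 pos [ 0.579  -0.1353  0.2189] j6 -47.5 tilt [ 0.03 -0.01] F [-0.2  0.2 -2.6] w 14.7 ff 30.0
turn units -0.01 xyz units [9.5  1.08 0.13]
```

```bash
python3 -m inch '.4 .05 0 0 0 0;.8 .09 0 0 0 0;.9 .1 0 0 0 0;.9 .1 0 0 0 0;.9 .1 0 0 0 0;.9 .1 0 0 0 0;.9 .1 0 0 0 0;.9 .1 0 0 0 0;.9 .1 0 0 0 0;.9 .1 0 0 0 0;.7 .1 0 0 0 0;.4 .04 0 0 0 0;0 0 0 0 0 0;0 0 0 0 0 0'; python3 g.py 1 .13;python3 - <<'E'
from rig import read_camera
import cv2,numpy as np
f=lambda n,x,y,w,h:cv2.resize(read_camera(n)['pixels'][y:y+h,x:x+w],(400,300),interpolation=cv2.INTER_CUBIC)
cv2.imwrite('pics/d2.png',np.hstack([f('top',180,200,128,96),f('side',260,90,160,120)]))
E
```

```text
time_s: 7.95
ee_pos: [0.4503, 0.1208, 0.2182]
orientation: [[-0.547, 0.837, 0.0], [0.837, 0.547, -0.0], [-0.0, 0.0, -1.0]]
contact_force: [-0.2, 0.1, -2.4]
width: 0.0147
finger_force: 30.0
t 7.95 pos [0.4503 0.1208 0.2182] j6 -19.6 tilt [ 0.01 -0.01] F [-0.2  0.1 -2.4] w 14.7 ff 30.0
turn units -0.0 xyz units [0.   0.   2.94]
```

View pics/d2.png

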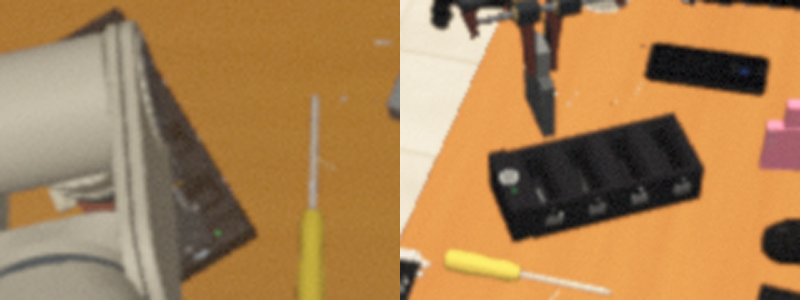

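The drive hangs upright above bay 1 (side crop (540,95)). I'll check its offset along the dock's x axis from the side depth.

```bash
cat > off.py <<'E'
import sys
from h import *
from rig import read_camera,sense
s=sense();p=s['ee_pos'];R=s['orientation']
c=read_camera('side');W=cloud(c);d=(W-p)@R
lo,hi=float(sys.argv[1]),float(sys.argv[2])
m=(abs(d[...,0])<.06)&(abs(d[...,1])<.02)&(d[...,2]>lo)&(d[...,2]<hi)
q=d[m];print(len(q),'x range mm',(1000*np.percentile(q[:,0],[1,50,99])).round(1),'y',(1000*np.percentile(q[:,1],[5,50,95])).round(1))
m=(abs(d[...,0])<.06)&(abs(d[...,1])<.02)&(d[...,2]>0)&(d[...,2]<.11);print('zmax',np.percentile(d[m][:,2],99)*1000)
E
python3 off.py .02 .065
```

```text
142 x range mm [-34.8 -21.1  30.3] y [-7.6 -6.2  5.5]
zmax 69.50656964602845
```

```bash
python3 -m inch '.07 0 .6 0 0 0;0 0 .8 0 0 0;0 0 .8 0 0 0;0 0 .5 0 0 0;0 0 .25 0 0 0;0 0 .25 0 0 0;0 0 .25 0 0 0;0 0 .25 0 0 0'; python3 g.py 1 .084
```

```text
time_s: 9.1
ee_pos: [0.4518, 0.1224, 0.1083]
orientation: [[-0.548, 0.836, 0.006], [0.836, 0.548, -0.0], [-0.003, 0.005, -1.0]]
contact_force: [4.6, -6.0, 2.7]
width: 0.0146
finger_force: 30.0
t 9.1 pos [0.4518 0.1224 0.1083] j6 -19.4 tilt [ 0.33 -0.02] F [ 4.6 -6.   2.7] w 14.6 ff 30.0
turn units 0.01 xyz units [-0.01 -0.07  0.81]
```

```bash
python3 -m inch '-.08 0 0 0 0 0;0 0 .2 0 0 0;0 0 .2 0 0 0'; python3 g.py 1 .084
```

```text
time_s: 9.48
ee_pos: [0.4503, 0.1208, 0.0949]
orientation: [[-0.547, 0.837, 0.0], [0.837, 0.547, 0.0], [-0.0, 0.0, -1.0]]
contact_force: [0.5, -1.4, 0.1]
width: 0.0149
finger_force: 30.0
t 9.47 pos [0.4503 0.1208 0.0949] j6 -19.6 tilt [0.01 0.  ] F [ 0.5 -1.4  0.1] w 14.9 ff 30.0
turn units -0.0 xyz units [ 0.01 -0.    0.36]
```

```bash
python3 -m inch '0 0 .2 0 0 0;0 0 .15 0 0 0;0 0 .1 0 0 0;0 0 0 0 0 0'; python3 g.py 1 .084
```

```text
time_s: 9.98
ee_pos: [0.4508, 0.1207, 0.0835]
orientation: [[-0.548, 0.837, 0.001], [0.837, 0.548, -0.0], [-0.001, 0.0, -1.0]]
contact_force: [-6.2, -3.1, 29.0]
width: 0.0149
finger_force: 30.0
t 9.97 pos [0.4508 0.1207 0.0835] j6 -19.6 tilt [ 0.04 -0.01] F [-6.2 -3.1 29. ] w 14.9 ff 30.0
turn units 0.0 xyz units [ 0.02 -0.01 -0.02]
```

Seated: the floor pushes back at 29 N at the expected height. Now release with opening 35, rise, turn back and go to drive_c.

```bash
python3 -m inch '0 0 0 0 0 0;0 0 0 0 0 0;0 0 0 0 0 0;0 0 -.5 0 0 0;0 0 -1 0 0 0;0 0 -1 0 0 0;0 0 -1 0 0 -.75;0 0 -.85 0 0 -1;0 0 0 0 0 -1;0 0 0 0 0 -1;0 0 0 0 0 -1;0 0 0 0 0 -1;0 0 0 0 0 -1;0 0 0 0 0 -1;0 0 0 0 0 -1' 36; python3 g.py c .215
```

```text
time_s: 11.85
ee_pos: [0.4503, 0.1207, 0.213]
orientation: [[-0.929, 0.37, 0.001], [0.37, 0.929, 0.0], [-0.0, 0.0, -1.0]]
contact_force: [-0.4, 1.1, 0.0]
width: 0.0356
finger_force: 0.0
t 11.85 pos [0.4503 0.1207 0.213 ] j6 -54.8 tilt [0.03 0.01] F [-0.4  1.1  0. ] w 35.6 ff 0.0
turn units 0.03 xyz units [-7.06 -8.13 -0.07]
```

```bash
python3 -m inch '-.7 -.81 0 0 0 0;-.7 -.81 0 0 0 0;-.7 -.81 0 0 0 0;-.7 -.81 0 0 0 0;-.7 -.81 0 0 0 0;-.7 -.81 0 0 0 0;-.7 -.81 0 0 0 0;-.7 -.81 0 0 0 0;-.7 -.81 0 0 0 0;-.76 -.84 0 0 0 0;0 0 0 0 0 0;0 0 0 0 0 0'; python3 g.py c .086
python3 - <<'E'
from rig import read_camera
import cv2,numpy as np
f=lambda n,x,y,w,h:cv2.resize(read_camera(n)['pixels'][y:y+h,x:x+w],(400,300),interpolation=cv2.INTER_CUBIC)
cv2.imwrite('pics/c1.png',np.hstack([f('top',180,200,128,96),f('side',265,128,160,120),]))
E
```

```text
time_s: 13.35
ee_pos: [0.5558, -0.1839, 0.2124]
orientation: [[-0.928, 0.372, -0.0], [0.372, 0.928, 0.0], [0.001, 0.0, -1.0]]
contact_force: [-0.0, 0.7, 0.3]
width: 0.036
finger_force: 0.0
t 13.35 pos [ 0.5558 -0.1839  0.2124] j6 -87.6 tilt [-0.03  0.02] F [-0.   0.7  0.3] w 36.0 ff 0.0
turn units -0.01 xyz units [-0.02 -0.01  4.21]
```

View pics/c1.png

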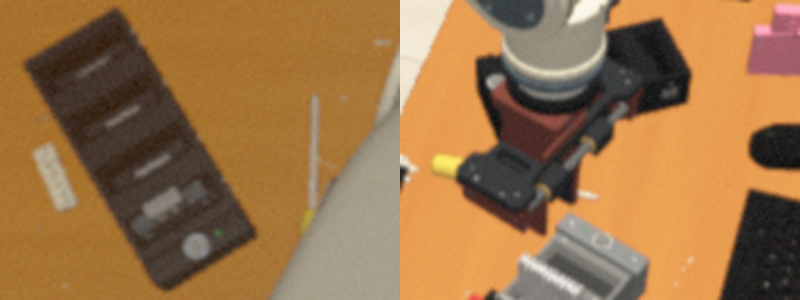

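drive_d is seated in dock bay 1 (top crop (165,205)), and the rack's bay 1 is empty next to its button. Descending on drive_c.

```bash
python3 -m inch '0 0 .8 0 0 0;0 0 .9 0 0 0;0 0 .9 0 0 0;0 0 .7 0 0 0;0 0 .5 0 0 0;0 0 .4 0 0 0;0 0 0 0 0 0'; python3 -m inch '0 0 0 0 0 0;0 0 0 0 0 0;0 0 0 0 0 0;0 0 0 0 0 0' 5 30; python3 g.py c .086
```

```text
time_s: 14.32
ee_pos: [0.5559, -0.1841, 0.0856]
orientation: [[-0.928, 0.372, -0.001], [0.372, 0.928, 0.0], [0.001, -0.0, -1.0]]
contact_force: [-0.7, 1.0, 0.5]
width: 0.0362
finger_force: 0.0
time_s: 14.82
ee_pos: [0.5567, -0.1846, 0.0868]
orientation: [[-0.928, 0.372, 0.001], [0.372, 0.928, -0.0], [-0.001, 0.0, -1.0]]
contact_force: [-0.4, -0.1, 3.8]
width: 0.0149
finger_force: 30.0
t 14.82 pos [ 0.5567 -0.1846  0.0868] j6 -87.7 tilt [ 0.05 -0.02] F [-0.4 -0.1  3.8] w 14.9 ff 30.0
turn units -0.01 xyz units [0.01 0.   0.03]
```

```bash
python3 -m inch '0 0 -.3 0 0 0;0 0 -.5 0 0 0;0 0 -.7 0 0 0;0 0 -.9 0 0 0;0 0 -1 0 0 0;0 0 -1 0 0 .5;0 0 0 0 0 1;0 0 0 0 0 1;0 0 0 0 0 1;0 0 0 0 0 1;0 0 0 0 0 1;0 0 0 0 0 1;0 0 0 0 0 1;0 0 0 0 0 1;0 0 0 0 0 .25'; python3 g.py 2 .215
```

```text
time_s: 16.7
ee_pos: [0.5562, -0.1844, 0.2189]
orientation: [[-0.547, 0.837, 0.0], [0.837, 0.547, -0.0], [-0.0, 0.0, -1.0]]
contact_force: [0.1, -0.2, -3.0]
width: 0.0152
finger_force: 30.0
t 16.7 pos [ 0.5562 -0.1844  0.2189] j6 -52.7 tilt [ 0.02 -0.01] F [ 0.1 -0.2 -3. ] w 15.2 ff 30.0
turn units -0.01 xyz units [10.45  4.42  0.13]
```

```bash
python3 -m inch '.45 .19 0 0 0 0;.9 .38 0 0 0 0;.9 .38 0 0 0 0;.9 .38 0 0 0 0;.9 .38 0 0 0 0;.9 .38 0 0 0 0;.9 .38 0 0 0 0;.9 .38 0 0 0 0;.9 .38 0 0 0 0;.9 .38 0 0 0 0;.9 .38 0 0 0 0;.7 .3 0 0 0 0;.3 .13 0 0 0 0;0 0 0 0 0 0;0 0 0 0 0 0'; python3 g.py 2 .082;python3 off.py .02 .065
```

```text
time_s: 18.58
ee_pos: [0.4957, 0.1501, 0.2182]
orientation: [[-0.547, 0.837, -0.0], [0.837, 0.547, -0.0], [-0.0, -0.0, -1.0]]
contact_force: [0.2, 0.8, -2.7]
width: 0.0144
finger_force: 30.0
t 18.57 pos [0.4957 0.1501 0.2182] j6 -17.6 tilt [-0.   -0.01] F [ 0.2  0.8 -2.7] w 14.4 ff 30.0
turn units -0.01 xyz units [ 0.02 -0.    4.54]
173 x range mm [-38.2 -18.6  33.6] y [-7.7 -6.2  5.5]
zmax 69.00481932668845
```

```bash
python3 -m inch '0 0 .6 0 0 0;0 0 .8 0 0 0;0 0 .8 0 0 0;0 0 .5 0 0 0;0 0 .25 0 0 0;0 0 .25 0 0 0;0 0 .25 0 0 0;0 0 .25 0 0 0'; python3 g.py 2 .082
```

```text
time_s: 19.62
ee_pos: [0.496, 0.1507, 0.1071]
orientation: [[-0.547, 0.837, 0.001], [0.837, 0.547, 0.0], [-0.0, 0.001, -1.0]]
contact_force: [0.0, -0.0, -2.6]
width: 0.015
finger_force: 30.0
t 19.62 pos [0.496  0.1507 0.1071] j6 -17.6 tilt [0.04 0.01] F [ 0.  -0.  -2.6] w 15.0 ff 30.0
turn units -0.0 xyz units [ 0.01 -0.02  0.84]
```

```bash
python3 -m inch '0 0 .25 0 0 0;0 0 .25 0 0 0;0 0 .2 0 0 0;0 0 .12 0 0 0;0 0 .05 0 0 0;0 0 0 0 0 0'; python3 g.py 2 .082
```

```text
time_s: 20.38
ee_pos: [0.4957, 0.1506, 0.0818]
orientation: [[-0.547, 0.837, -0.0], [0.837, 0.547, 0.0], [0.0, -0.0, -1.0]]
contact_force: [-2.6, -0.6, 6.5]
width: 0.0146
finger_force: 30.0
t 20.38 pos [0.4957 0.1506 0.0818] j6 -17.6 tilt [-0.  0.] F [-2.6 -0.6  6.5] w 14.6 ff 30.0
turn units -0.01 xyz units [ 0.   -0.01 -0.01]
```

Floor contact again, so drive_c is home. Release, rise and turn back.

```bash
python3 -m inch '0 0 0 0 0 0;0 0 0 0 0 0;0 0 0 0 0 0;0 0 -.5 0 0 0;0 0 -1 0 0 0;0 0 -1 0 0 0;0 0 -1 0 0 -.75;0 0 -.95 0 0 -1;0 0 0 0 0 -1;0 0 0 0 0 -1;0 0 0 0 0 -1;0 0 0 0 0 -1;0 0 0 0 0 -1;0 0 0 0 0 -1;0 0 0 0 0 -1;0 0 0 0 0 0' 36; python3 g.py b .215
```

```text
time_s: 22.38
ee_pos: [0.4958, 0.1506, 0.2154]
orientation: [[-0.928, 0.372, 0.001], [0.372, 0.928, 0.0], [-0.001, 0.001, -1.0]]
contact_force: [-0.0, -0.2, 0.2]
width: 0.0361
finger_force: 0.0
t 22.38 pos [0.4958 0.1506 0.2154] j6 -52.6 tilt [0.05 0.01] F [-0.  -0.2  0.2] w 36.1 ff 0.0
turn units -0.02 xyz units [-5.990e+00 -1.142e+01  1.000e-02]
```

```bash
python3 -m inch '-.5 -.95 0 0 0 0;-.5 -.95 0 0 0 0;-.5 -.95 0 0 0 0;-.5 -.95 0 0 0 0;-.5 -.95 0 0 0 0;-.5 -.95 0 0 0 0;-.5 -.95 0 0 0 0;-.5 -.95 0 0 0 0;-.5 -.95 0 0 0 0;-.5 -.95 0 0 0 0;-.5 -.95 0 0 0 0;-.5 -.95 0 0 0 0;0 0 0 0 0 0;0 0 0 0 0 0'; python3 g.py b .086;python3 - <<'E'
from rig import read_camera
import cv2,numpy as np
f=lambda n,x,y,w,h:cv2.resize(read_camera(n)['pixels'][y:y+h,x:x+w],(400,300),interpolation=cv2.INTER_CUBIC)
cv2.imwrite('pics/b1.png',np.hstack([f('top',180,200,128,96),f('side',245,148,160,120),]))
E
```

```text
time_s: 24.12
ee_pos: [0.5354, -0.2333, 0.2147]
orientation: [[-0.928, 0.373, -0.0], [0.373, 0.928, 0.0], [0.0, 0.0, -1.0]]
contact_force: [-0.6, 0.3, 0.1]
width: 0.0364
finger_force: 0.0
t 24.12 pos [ 0.5354 -0.2333  0.2147] j6 -92.8 tilt [-0.02  0.03] F [-0.6  0.3  0.1] w 36.4 ff 0.0
turn units -0.02 xyz units [-0.02 -0.03  4.29]
```

View pics/b1.png

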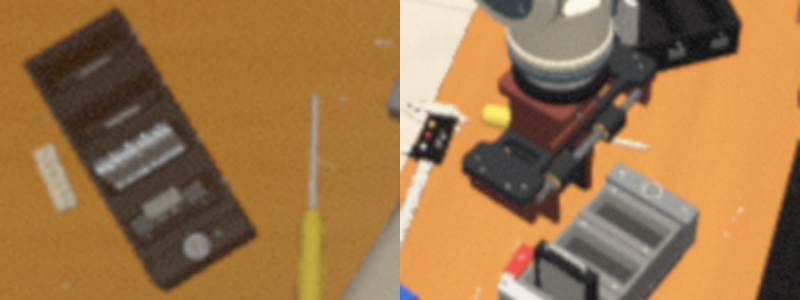

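drive_c stands in dock bay 2 (top crop (140,155)). Descending on drive_b.

```bash
python3 -m inch '-.02 -.03 .8 0 0 0;0 0 .9 0 0 0;0 0 .9 0 0 0;0 0 .7 0 0 0;0 0 .55 0 0 0;0 0 .4 0 0 0;0 0 0 0 0 0'; python3 -m inch '0 0 0 0 0 0;0 0 0 0 0 0;0 0 0 0 0 0;0 0 0 0 0 0' 5 30; python3 g.py b .086
```

```text
time_s: 25.1
ee_pos: [0.5356, -0.2345, 0.0865]
orientation: [[-0.928, 0.372, -0.001], [0.372, 0.928, 0.001], [0.001, 0.0, -1.0]]
contact_force: [1.5, -0.3, 0.2]
width: 0.036
finger_force: 0.0
time_s: 25.6
ee_pos: [0.5363, -0.2351, 0.0877]
orientation: [[-0.928, 0.372, 0.001], [0.372, 0.928, -0.0], [-0.001, -0.0, -1.0]]
contact_force: [-0.5, 0.6, 3.7]
width: 0.015
finger_force: 30.0
t 25.6 pos [ 0.5363 -0.2351  0.0877] j6 -93.0 tilt [ 0.06 -0.03] F [-0.5  0.6  3.7] w 15.0 ff 30.0
turn units -0.01 xyz units [0.04 0.02 0.06]
```

```bash
python3 -m inch '0 0 -.3 0 0 0;0 0 -.5 0 0 0;0 0 -.7 0 0 0;0 0 -.9 0 0 0;0 0 -1 0 0 0;0 0 -1 0 0 .5;0 0 0 0 0 1;0 0 0 0 0 1;0 0 0 0 0 1;0 0 0 0 0 1;0 0 0 0 0 1;0 0 0 0 0 1;0 0 0 0 0 1;0 0 0 0 0 1;0 0 0 0 0 .25'; python3 g.py 3 .219
```

```text
time_s: 27.48
ee_pos: [0.5359, -0.2349, 0.2198]
orientation: [[-0.547, 0.837, 0.0], [0.837, 0.547, -0.0], [-0.0, 0.0, -1.0]]
contact_force: [0.4, 0.3, -3.2]
width: 0.0145
finger_force: 30.0
t 27.48 pos [ 0.5359 -0.2349  0.2198] j6 -58.0 tilt [ 0.03 -0.01] F [ 0.4  0.3 -3.2] w 14.5 ff 30.0
turn units -0.01 xyz units [11.49  7.71  0.03]
```

```bash
python3 -m inch '.4 .27 0 0 0 0;.88 .59 0 0 0 0;.88 .59 0 0 0 0;.88 .59 0 0 0 0;.88 .59 0 0 0 0;.88 .59 0 0 0 0;.88 .59 0 0 0 0;.88 .59 0 0 0 0;.88 .59 0 0 0 0;.88 .59 0 0 0 0;.88 .59 0 0 0 0;.88 .59 0 0 0 0;.88 .59 0 0 0 0;.53 .36 0 0 0 0;0 0 0 0 0 0;0 0 0 0 0 0'; python3 g.py 3 .083
```

```text
time_s: 29.48
ee_pos: [0.5406, 0.1795, 0.219]
orientation: [[-0.547, 0.837, -0.001], [0.837, 0.547, -0.0], [-0.0, -0.001, -1.0]]
contact_force: [-0.3, -0.7, -2.7]
width: 0.015
finger_force: 30.0
t 29.48 pos [0.5406 0.1795 0.219 ] j6 -16.0 tilt [-0.03 -0.03] F [-0.3 -0.7 -2.7] w 15.0 ff 30.0
turn units -0.0 xyz units [0.02 0.01 4.53]
```

```bash
python3 -m inch '.02 0 .6 0 0 0;0 0 .8 0 0 0;0 0 .8 0 0 0;0 0 .5 0 0 0;0 0 .25 0 0 0;0 0 .25 0 0 0;0 0 .25 0 0 0;0 0 .25 0 0 0'; python3 g.py 3 .083
```

```text
time_s: 30.48
ee_pos: [0.5408, 0.1808, 0.108]
orientation: [[-0.547, 0.837, 0.001], [0.837, 0.547, 0.0], [-0.0, 0.001, -1.0]]
contact_force: [-0.5, 0.5, -2.4]
width: 0.0149
finger_force: 30.0
t 30.48 pos [0.5408 0.1808 0.108 ] j6 -15.9 tilt [0.04 0.01] F [-0.5  0.5 -2.4] w 14.9 ff 30.0
turn units -0.0 xyz units [-0.02 -0.02  0.83]
```

```bash
python3 -m inch '0 0 .25 0 0 0;0 0 .25 0 0 0;0 0 .2 0 0 0;0 0 .12 0 0 0;0 0 .05 0 0 0;0 0 0 0 0 0'; python3 g.py 3 .083
```

```text
time_s: 31.22
ee_pos: [0.5406, 0.1808, 0.0827]
orientation: [[-0.547, 0.837, 0.0], [0.837, 0.547, 0.0], [0.0, 0.0, -1.0]]
contact_force: [-3.2, 0.1, 4.9]
width: 0.0146
finger_force: 30.0
t 31.23 pos [0.5406 0.1808 0.0827] j6 -15.9 tilt [0. 0.] F [-3.2  0.1  4.9] w 14.6 ff 30.0
turn units -0.01 xyz units [-0.02 -0.01 -0.01]
```

```bash
python3 -m inch '0 0 0 0 0 0;0 0 0 0 0 0;0 0 0 0 0 0;0 0 -.5 0 0 0;0 0 -1 0 0 0;0 0 -1 0 0 0;0 0 -1 0 0 -.75;0 0 -.95 0 0 -1;0 0 0 0 0 -1;0 0 0 0 0 -1;0 0 0 0 0 -1;0 0 0 0 0 -1;0 0 0 0 0 -1;0 0 0 0 0 -1;0 0 0 0 0 -1;0 0 0 0 0 0' 36; python3 g.py a .215
```

```text
time_s: 33.22
ee_pos: [0.5407, 0.1807, 0.2164]
orientation: [[-0.928, 0.372, 0.001], [0.372, 0.928, 0.0], [-0.001, 0.001, -1.0]]
contact_force: [-0.1, -1.1, 0.3]
width: 0.0359
finger_force: 0.0
t 33.23 pos [0.5407 0.1807 0.2164] j6 -50.9 tilt [0.05 0.01] F [-0.1 -1.1  0.3] w 35.9 ff 0.0
turn units -0.01 xyz units [ -4.98 -14.71   0.05]
```

```bash
python3 -m inch '-.2 -.6 0 0 0 0;-.34 -1 0 0 0 0;-.34 -1 0 0 0 0;-.34 -1 0 0 0 0;-.34 -1 0 0 0 0;-.34 -1 0 0 0 0;-.34 -1 0 0 0 0;-.34 -1 0 0 0 0;-.34 -1 0 0 0 0;-.34 -1 0 0 0 0;-.34 -1 0 0 0 0;-.34 -1 0 0 0 0;-.34 -1 0 0 0 0;-.34 -1 0 0 0 0;-.34 -1 0 0 0 0;-.02 -.11 0 0 0 0;0 0 0 0 0 0;0 0 0 0 0 0'; python3 g.py a .086;python3 - <<'E'
from rig import read_camera
import cv2,numpy as np
f=lambda n,x,y,w,h:cv2.resize(read_camera(n)['pixels'][y:y+h,x:x+w],(400,300),interpolation=cv2.INTER_CUBIC)
cv2.imwrite('pics/a1.png',np.hstack([f('top',180,200,128,96),f('side',225,178,160,120),]))
E
```

```text
time_s: 35.48
ee_pos: [0.515, -0.2837, 0.2155]
orientation: [[-0.928, 0.371, -0.0], [0.371, 0.928, 0.0], [0.0, 0.0, -1.0]]
contact_force: [0.4, -0.0, 0.2]
width: 0.036
finger_force: 0.0
t 35.48 pos [ 0.515  -0.2837  0.2155] j6 -98.2 tilt [-0.02  0.02] F [ 0.4 -0.   0.2] w 36.0 ff 0.0
turn units 0.0 xyz units [-0.03 -0.02  4.32]
```

View pics/a1.png

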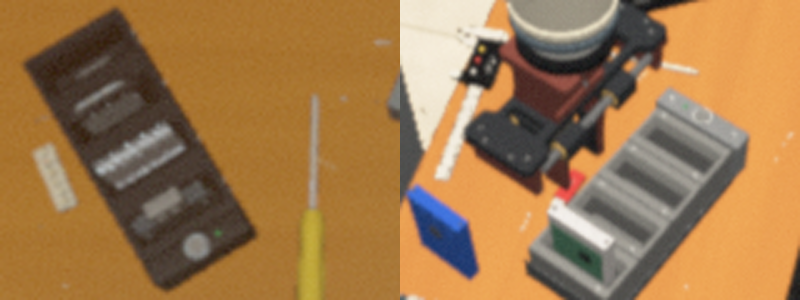

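drive_b stands in dock bay 3 (top crop (110,105)). Only drive_a remains, in rack bay 4 (side crop (583,240)). Descending on it.

```bash
python3 -m inch '-.02 -.02 .8 0 0 0;0 0 .9 0 0 0;0 0 .9 0 0 0;0 0 .7 0 0 0;0 0 .55 0 0 0;0 0 .45 0 0 0;0 0 0 0 0 0'; python3 -m inch '0 0 0 0 0 0;0 0 0 0 0 0;0 0 0 0 0 0;0 0 0 0 0 0' 5 30; python3 g.py a .086
```

```text
time_s: 36.45
ee_pos: [0.5151, -0.2849, 0.0857]
orientation: [[-0.928, 0.372, -0.001], [0.372, 0.928, 0.001], [0.002, 0.0, -1.0]]
contact_force: [0.6, 0.4, 0.1]
width: 0.0363
finger_force: 0.0
time_s: 36.95
ee_pos: [0.5159, -0.2856, 0.0872]
orientation: [[-0.928, 0.372, 0.001], [0.372, 0.928, -0.001], [-0.001, -0.0, -1.0]]
contact_force: [-0.5, 1.0, 4.4]
width: 0.0147
finger_force: 30.0
t 36.95 pos [ 0.5159 -0.2856  0.0872] j6 -98.3 tilt [ 0.06 -0.03] F [-0.5  1.   4.4] w 14.7 ff 30.0
turn units -0.01 xyz units [0.02 0.03 0.04]
```

```bash
python3 -m inch '0 0 -.3 0 0 0;0 0 -.5 0 0 0;0 0 -.7 0 0 0;0 0 -.9 0 0 0;0 0 -1 0 0 0;0 0 -1 0 0 .5;0 0 0 0 0 1;0 0 0 0 0 1;0 0 0 0 0 1;0 0 0 0 0 1;0 0 0 0 0 1;0 0 0 0 0 1;0 0 0 0 0 1;0 0 0 0 0 1;0 0 0 0 0 .25'; python3 g.py 4 .219
```

```text
time_s: 38.83
ee_pos: [0.5155, -0.2852, 0.2191]
orientation: [[-0.547, 0.837, 0.0], [0.837, 0.547, -0.0], [-0.0, 0.0, -1.0]]
contact_force: [0.5, -0.3, -2.8]
width: 0.0148
finger_force: 30.0
t 38.83 pos [ 0.5155 -0.2852  0.2191] j6 -63.3 tilt [ 0.02 -0.01] F [ 0.5 -0.3 -2.8] w 14.8 ff 30.0
turn units -0.01 xyz units [12.52 10.99  0.  ]
```

```bash
python3 -m inch '.31 .28 0 0 0 0;.85 .745 0 0 0 0;.85 .745 0 0 0 0;.85 .745 0 0 0 0;.85 .745 0 0 0 0;.85 .745 0 0 0 0;.85 .745 0 0 0 0;.85 .745 0 0 0 0;.85 .745 0 0 0 0;.85 .745 0 0 0 0;.85 .745 0 0 0 0;.85 .745 0 0 0 0;.85 .745 0 0 0 0;.85 .745 0 0 0 0;.85 .745 0 0 0 0;.31 .28 0 0 0 0;0 0 0 0 0 0;0 0 0 0 0 0'; python3 g.py 4 .083
```

```text
time_s: 41.08
ee_pos: [0.5856, 0.2086, 0.2184]
orientation: [[-0.547, 0.837, -0.001], [0.837, 0.547, -0.001], [-0.0, -0.001, -1.0]]
contact_force: [-0.3, -1.0, -2.4]
width: 0.0149
finger_force: 30.0
t 41.08 pos [0.5856 0.2086 0.2184] j6 -14.6 tilt [-0.03 -0.03] F [-0.3 -1.  -2.4] w 14.9 ff 30.0
turn units -0.01 xyz units [0.03 0.02 4.51]
```

```bash
python3 -m inch '.01 0 .6 0 0 0;0 0 .8 0 0 0;0 0 .8 0 0 0;0 0 .5 0 0 0;0 0 .25 0 0 0;0 0 .25 0 0 0;0 0 .25 0 0 0;0 0 .25 0 0 0'; python3 g.py 4 .082
```

```text
time_s: 42.08
ee_pos: [0.5861, 0.2098, 0.1074]
orientation: [[-0.547, 0.837, 0.001], [0.837, 0.547, 0.0], [-0.0, 0.001, -1.0]]
contact_force: [-0.3, 0.7, -2.7]
width: 0.0148
finger_force: 30.0
t 42.08 pos [0.5861 0.2098 0.1074] j6 -14.6 tilt [0.05 0.02] F [-0.3  0.7 -2.7] w 14.8 ff 30.0
turn units -0.01 xyz units [ 0.   -0.01  0.85]
```

```bash
python3 -m inch '0 0 .25 0 0 0;0 0 .25 0 0 0;0 0 .2 0 0 0;0 0 .12 0 0 0;0 0 .05 0 0 0;0 0 0 0 0 0'; python3 g.py 4 .082
```

```text
time_s: 42.82
ee_pos: [0.5859, 0.2098, 0.0822]
orientation: [[-0.547, 0.837, 0.0], [0.837, 0.547, 0.0], [-0.0, 0.0, -1.0]]
contact_force: [-2.7, -0.8, 4.5]
width: 0.015
finger_force: 30.0
t 42.83 pos [0.5859 0.2098 0.0822] j6 -14.6 tilt [0.01 0.01] F [-2.7 -0.8  4.5] w 15.0 ff 30.0
turn units -0.01 xyz units [-0.   -0.01  0.01]
```

```bash
python3 -m inch '0 0 0 0 0 0;0 0 0 0 0 0;0 0 0 0 0 0;0 0 -.5 0 0 0;0 0 -1 0 0 0;0 0 -1 0 0 0;0 0 -1 0 0 0;0 0 -.95 0 0 0;-.9 -.6 0 0 0 0;-.9 -.6 0 0 0 0;-.9 -.6 0 0 0 0;-.9 -.6 0 0 0 0;-.9 -.6 0 0 0 0;-.9 -.6 0 0 0 0;-.9 -.6 0 0 0 0;-.9 -.6 0 0 0 0;-.9 -.6 0 0 0 0;-.9 -.6 0 0 0 0;0 0 0 0 0 0;0 0 0 0 0 0' 36
python3 - <<'E'
from h import *
from rig import read_camera
f=lambda im,x,y,w,h:cv2.resize(im[y:y+h,x:x+w],(400,300),interpolation=cv2.INTER_CUBIC)
T=read_camera('top');S=read_camera('side')
cv2.imwrite('pics/end.png',np.hstack([f(T['pixels'],180,200,128,96),f(S['pixels'],280,100,128,96)]))
y=np.array([-.8368,-.5476]);x=np.array([y[1],-y[0]])
for c in(T,S):
    W=cloud(c);d=W[...,:2]-[.518,.1653];X=d@x;Y=d@y;Z=W[...,2]
    for k,b in enumerate((.081,.027,-.027,-.081)):
        m=(abs(Y-b)<.02)&(abs(X)<.05)&(Z>.095)&(Z<.14)
        print(k+1,'y',(1000*(np.median(Y[m])-b)).round(1),'x',(1000*np.percentile(X[m],[2,98])).round(1),'ztop',(1000*np.percentile(Z[m],[50,97])).round(1))
E
```

```text
time_s: 45.32
ee_pos: [0.5829, -0.1143, 0.2154]
orientation: [[-0.547, 0.837, 0.0], [0.837, 0.547, 0.0], [-0.0, 0.001, -1.0]]
contact_force: [0.2, -0.0, -0.3]
width: 0.0358
finger_force: 0.0
1 y 1.4 x [-13.5  19. ] ztop [115.  120.8]
2 y 0.9 x [-32.8  34.9] ztop [110.9 117. ]
3 y 1.5 x [-31.   35.5] ztop [111.7 124.7]
4 y 1.7 x [-32.6  34.9] ztop [111.4 118.7]
1 y 1.0 x [-16.8  17.7] ztop [115.6 119.9]
  return _methods._mean(a, axis=axis, dtype=dtype,
  ret = ret.dtype.type(ret / rcount)
Traceback (most recent call last):
IndexError: index -1 is out of bounds for axis 0 with size 0
```

View pics/end.png

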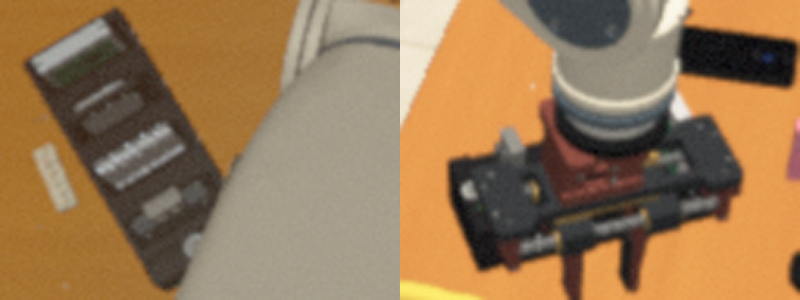

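The top view shows all four drives in the dock in order d, c, b, a from the button. Their tops are at the seated height (about 112 mm) and they sit within 2 mm of the bay centres. The arm is clear.

```bash
python3 -c "
from rig import job_done;print(job_done())"
```

```text
the job is handed in; nothing more can be done
None
```

All four drives are in the new dock and the job is handed in at about 45 s of the 112 s: drive_d is in bay 1, drive_c in 2, drive_b in 3 and drive_a in 4, with the last top view showing them upright, at seated height and within about 2 mm of the bay centres along the row; no verdict came back.

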